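# Swap the bench extraction to the slotted hood with the gate hook

### The job

The extraction fan is running and the suction has to be changed over from the round bell-mouth head to the flat slotted hood. Take the gate hook off its hanger and, reaching in under the wire shelf, draw the slotted hood's gate slide fully open, then push the bell-mouth's slide fully shut; never have both gates closed at once, move the slides with the hook and not with the fingers, and leave the other things on the bench where they are. Hang the hook back on its hanger and let go.

Things in the scene. Friction and masses are not known exactly. Their poses are not given: they have to be found in the camera images.
- hook_handle (a point): Middle of the gate hook's black T handle (loose tool, 0.16 kg). Handle 90 mm long (x), 24 wide (y), 30 high (z). From its middle an 8 mm steel rod runs 200 mm along -z to a flat-bottomed J: a bottom bar 44 mm along +y (between centre lines), then a 32 mm return up parallel to the rod; 36 mm clear gap between rod and return. Starts hanging upright on the hanger.
- hook_bar (a point): Middle of the J hook's 8 mm thick bottom bar, on its centre line: 200 mm along -z and 22 mm along +y from the middle of the handle. Axes as hook_handle's: the bar lies along y.
- hanger_rest (a point): Where the middle of the handle rests when the hook is hung up, 245 mm above the bench. Two fixed level arms, 12 mm wide, 68 mm apart between centre lines (along x), carry the handle's ends 15 mm below this point; the handle lies along x across both, its z up, the rod hanging between them. Lips 10 mm high on the arms hold the handle in y with 9 mm of play each way.
- hanger: The fixed steel hanger; origin on the bench straight under hanger_rest, same axes. Its 40 mm square post stands at -y with the arms' cross plate in front of it, 92 mm from the rest point and up to 230 mm above the bench; the arms end 27 mm to the +y side. Free above and towards +y.
- slot_slide_pin (a point): Middle of the pull pin on the gate slide under the flat slotted hood (box-shaped head, 160 mm wide, 100 mm high, three dark slots). An upright steel stud, 14 mm diameter, 30 mm high, on the blade (70 mm wide; its top is 15 mm below this point, 130 mm above the bench). Axes: -x is the way the slide is drawn open, z up. When shut its centre is 33 mm before the gate frame (top 11 mm above the blade).
- slot_slide (a joint): Slide of the slotted hood's gate, m: 0 fully shut, 0.065 fully open (drawn out along its pin's -x). Starts shut or nearly so. It stays where it is left; about 2 N moves it; solid stops at both ends.
- bell_slide_pin (a point): Middle of the pull pin on the gate slide under the round bell-mouth head (pipe elbow with a flared round mouth, 104 mm wide). An upright steel stud, 14 mm diameter, 30 mm high, on the blade (70 mm wide; its top is 15 mm below this point, 130 mm above the bench). Axes: -x is the way the slide is drawn open, z up. When shut its centre is 33 mm before the gate frame (top 11 mm above the blade).
- bell_slide (a joint): Slide of the bell-mouth's gate, m: 0 fully shut, 0.065 fully open (drawn out along its pin's -x). Starts open or nearly so. It stays where it is left; about 2 N moves it; solid stops at both ends.
- shelf: Fixed wire shelf on posts over both heads; origin on the bench in line with the two 64 mm pipes' axes (85 mm behind a shut pin). Deck 600 mm wide (y), from 100 mm in front (-x) of the origin to 100 mm behind, 346 to 358 mm above the bench; no tool passes between its wires. Under it the hook works only with its handle leaning back to the robot, about 25 to 45 degrees from upright.
- spray_can: Bystander: grey can, 64 mm diameter, 170 mm high; origin at the centre of its underside.
- oil_filter: Bystander: white round oil filter, 76 mm diameter, 85 mm high; origin at the centre of its underside.
- spanner: Bystander: steel spanner 190 mm long lying flat along its x; origin under its middle.
Mind the look-alikes: they are no part of the job. Of the things that look like the part that bears hook_handle, the larger one is meant. What is shaped like the hanger but orange is not meant.

How it is judged:
On the way, in this order (a step that is already met when the one before it is completed fails the run):
1. the slotted hood's slide is drawn fully open (0.058 of 0.065 m or more) while the bell-mouth's is still open (0.040 m or more) (value of joint slot_slide above 0.058 m and value of joint bell_slide above 0.04 m), for 0.1 s.
2. the bell-mouth's slide is pushed fully shut (within 7 mm) with the slotted hood's left open (value of joint bell_slide below 0.007 m and value of joint slot_slide above 0.058 m), for 0.1 s.
At the end, for the whole second after the job is handed in: The slotted hood's slide stands within 7 mm of fully open, the bell-mouth's within 7 mm of fully shut, and the gate hook hangs upright (within 7 degrees) and still across both arms of its hanger, its handle within 18 mm of the rest point and within 17 degrees of square to the arms (all of step 2 and distance between hook_handle and hanger_rest below 0.018 m and angle between hook_handle's own z axis and vertical below 0.12 rad and angle between the x axis of hook_handle and the x axis of hanger_rest, either way round below 0.3 rad and linear speed of gate_hook below 0.03 m/s); the robot touches nothing.
It fails at once if both gates are more than half shut at once (slides under 0.028 m) (value of joint each of slot_slide, bell_slide below 0.028 m).
It fails at once if the fingers or the arm push a slide (contact force between any of the fingers, the arm and slot_slide above 1 N or contact force between any of the fingers, the arm and bell_slide above 1 N).
It fails at once if a bystander is moved more than 25 mm (distance of any of spray_can, oil_filter, spanner from where it was at the start of the episode above 0.025 m).
It also fails if it takes over 64 s, if anything falls off the work surface, if the arm or the gripper's body presses on something with over 40 N, if the wrist force passes 120 N, or if a joint passes its speed limit or range.

### The arm

A 7-joint arm with a two-finger parallel gripper is mounted at the origin on the work surface. World frame = base frame: x ahead of the robot, y to its left, z up, the work surface at z = 0. Lengths are in m, angles in rad, forces in N, time in s.
With the tool pointing down it reaches from about 0.4 to 0.875 m from the base axis. Payload 6.5 kg.
Tool frame: the origin (TCP) lies between the finger pads; the fingertips stand 19 mm ahead of it and the grasp point (between the pads) is the TCP; z points along the fingers, y is the direction in which the jaws open and shut (so a half turn about z gives the same grasp; the last joint's range is limited). The gripper opens to 88 mm and grips with 3 to 60 N. Pads are 18 mm wide; open, the fingers measure 123 mm over their backs; the gripper's body (75 mm by 187 mm) begins 45 mm behind the grasp point.
Start: joints at [1.133, 0.536, -0.004, 1.538, 0.003, 1.067, -0.071], TCP at [0.236, -0.606, 0.258] pointing down, gripper open.
Joint ranges: [-2.7, 2.7], [-0.37, 2.16], [-1.27, 1.26], [0.24, 2.4], [-1.31, 4.45], [0.19, 1.91], [-2.76, 2.76]. Speed limits (rad/s): [2.39, 2.39, 3.14, 3.14, 3.14, 3.14, 3.14].

### API

Orientations are given as [roll, pitch, yaw] about the fixed x, y, z axes, in that order (R = Rz(yaw) Ry(pitch) Rx(roll)).
In Python, from station import bot, effector, inverse_kinematics, optics, job_done, telemetry gives the robot as it stands. The module is installed in compiled form; this text tells all that it offers. Calls block until the motion is done:
- bot.movep(position, orientation): joint-space move of the TCP to a pose.
- bot.move_linear(position, frame=None, vel=0.15, force_limit=None): straight line of the TCP; frame=None keeps the orientation; vel is the mean speed in m/s. With force_limit (N) it stops when the force on the tool has changed by that much, and returns True; else False.
- bot.move_j(angles): joint-space move.
- effector.gripper_to(opening, grip_force=None): finger opening in m; grip_force is the grip in N (None keeps the last); returns when the fingers have stopped.
- bot.dwell(seconds).
- inverse_kinematics(position, orientation): joint angles nearest the present ones, or None.
- optics.read_camera(name): name is "side" or "top" or "wrist"; returns a dict with "image" (480x640x3 uint8, red, green, blue), "fovy" (degrees; the focal length in pixels is half the picture's height over the tangent of half this angle, whatever the lens; pixels are square), "cx", "cy" (the principal point, pixels), "eye" and "orientation" of the camera in the world. Camera axes: x right, y down, z forward; pixel columns grow to the right and rows downward; lengths in m; the calibration is good to about 2 mm. A picture is of the moment at which its call begins. There is no depth.
A pose or a line that the arm cannot do raises bot.Unreachable and nothing moves.
- job_done(): hands the job in, once; it reports no verdict.
Readings, each from a call of its own:
- telemetry.get_time_s(): time.
- telemetry.get_joint_pos(): joint angles.
- telemetry.get_dq(): joint speeds.
- telemetry.get_joint_torque(): joint torques, N m.
- telemetry.get_eef_pos(): TCP position.
- telemetry.get_tcp_rot(): TCP orientation.
- telemetry.get_contact_force(): force on the tool from outside, world axes, zero at the start.
- telemetry.get_torque(): the same for the moment, N m.
- telemetry.get_gripper_width(): finger opening in m.
Only numpy, scipy, OpenCV 4.12 (cv2) and the standard library are available. Lean on these libraries where they do the work, as an engineer would, in place of code of your own. Each camera call takes 0.05 s, during which the arm holds its last target.

## Working session

There is one attempt and no reset: what is moved stays moved. The work goes in short steps, each a Python script; the robot and the scene stay as the last script left them, time stands still between calls to the robot, and variables do not carry over. Pictures are saved under pics/ and viewed, and the job is handed in when it is done.

```bash
mkdir -p pics; ls; cat > h.py <<'E'
import numpy as np, cv2
from station import bot, effector, inverse_kinematics, optics, job_done, telemetry
from scipy.spatial.transform import Rotation as R
def snap(n,f):
    c=optics.read_camera(n); cv2.imwrite('pics/'+f,c['image'][:,:,::-1]); 
    import pickle; pickle.dump(c,open('pics/'+f+'.pkl','wb')); return c
E
python3 - <<'E'
from h import *
for n in ['side','top','wrist']:
    c=snap(n,n+'0.png'); print(n,c['fovy'],c['cx'],c['cy'],c['eye'],c['orientation'])
print(telemetry.get_time_s())
E
```

```text
pics
side 44.163313937358915 324.7213896156593 234.4065464066948 [-0.02876678 -1.25930177  1.07307551] [-2.19454474 -0.00553807 -0.45417478]
top 49.55672170641635 321.2907804973188 240.92203548321731 [ 0.31531535 -0.0886693   1.32443618] [-2.94775571 -0.03056744 -1.57134733]
wrist 58.272550453364374 317.89414724909136 237.2377516979317 [ 0.30444483 -0.57817462  0.38449905] [ 2.85180713e+00  1.43689229e-03 -1.19895492e+00]
0.15
```

View pics/side0.png

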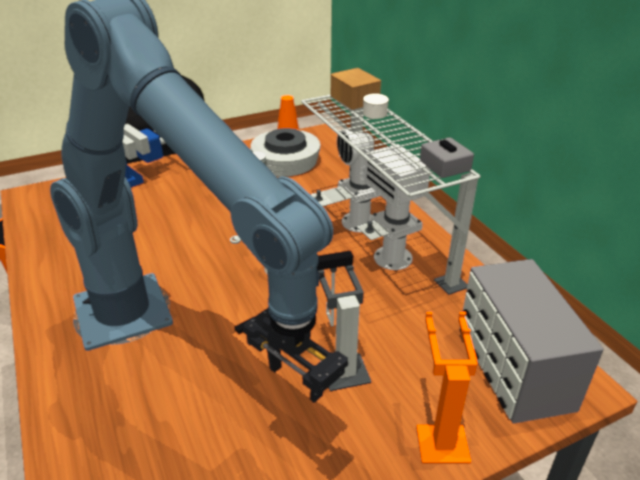

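View pics/top0.png

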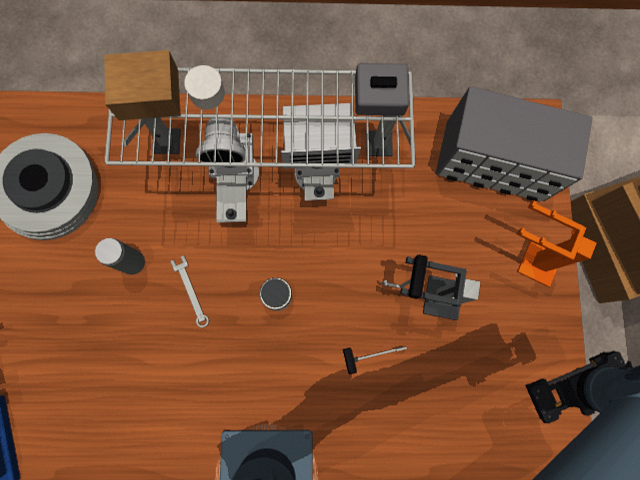

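View pics/wrist0.png

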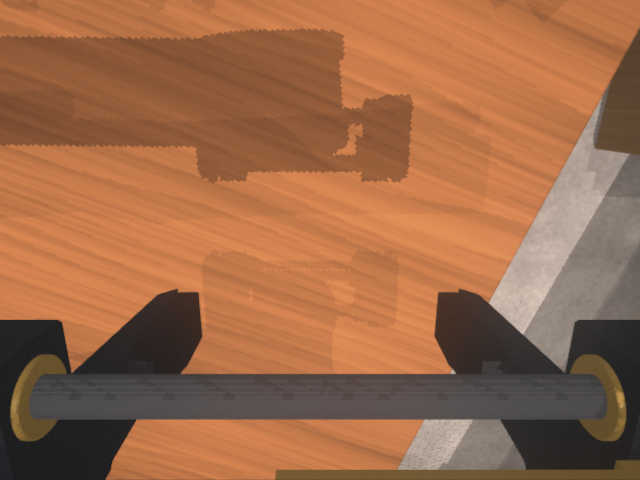

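The top view shows two T-handled tools. The large one is at (417,278), hanging on the grey hanger, and a small one lies on the bench at (350,360). There are also two hangers: grey at (440,285) and orange at (555,245). The large hung tool on the grey hanger fits the description. Pins are at about (319,191) for the slotted hood and (231,214) for the bell-mouth. I'll confirm with crops.

```bash
python3 - <<'E'
import cv2
t=cv2.imread('pics/top0.png'); s=cv2.imread('pics/side0.png')
cv2.imwrite('pics/c1.png',cv2.resize(t[240:330,370:490],None,fx=6,fy=6,interpolation=cv2.INTER_CUBIC))
cv2.imwrite('pics/c2.png',cv2.resize(t[130:230,190:350],None,fx=5,fy=5,interpolation=cv2.INTER_CUBIC))
cv2.imwrite('pics/c3.png',cv2.resize(s[100:280,290:490],None,fx=3.3,fy=3.3,interpolation=cv2.INTER_CUBIC))
E
```

```text
(no output)
```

View pics/c1.png

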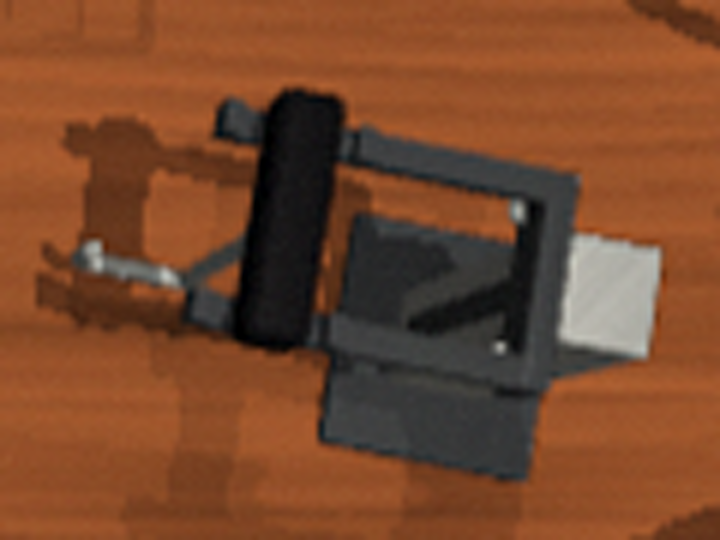

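View pics/c2.png

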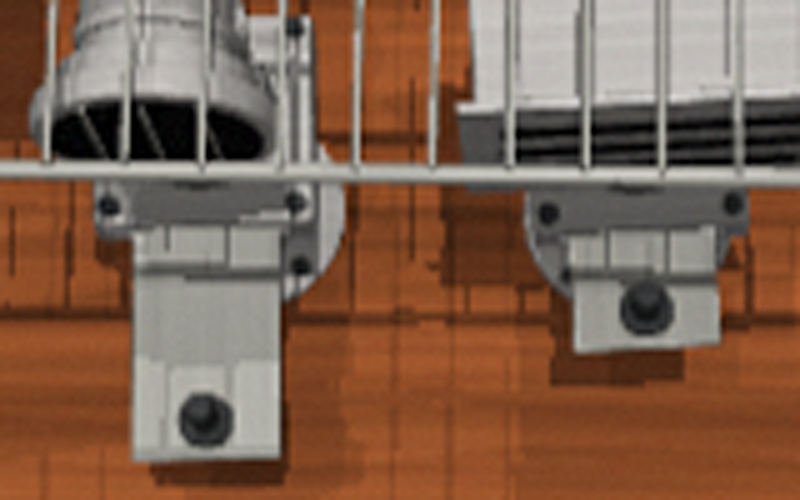

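View pics/c3.png

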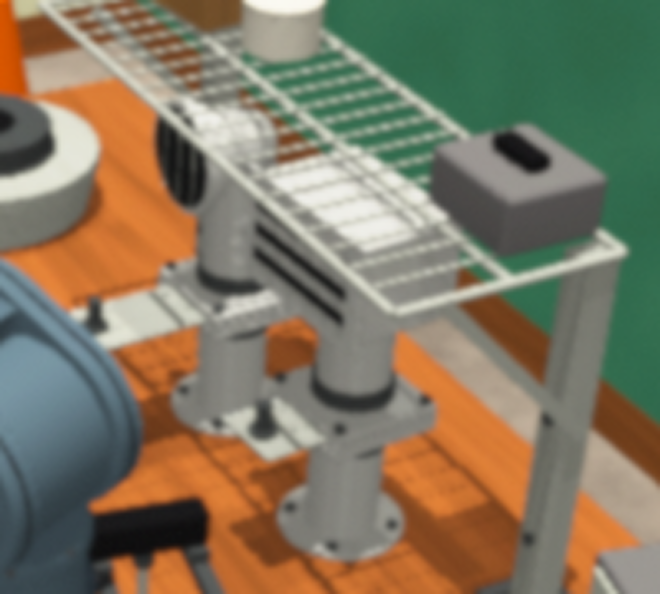

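The crops confirm it. The large black T handle lies across the grey hanger's arms with its J towards +y (image left). The slot pin is under the box head and the bell pin under the round mouth. Next I'll localise them.

```bash
cat >> h.py <<'E'
import pickle
def ray(c,u,v):
    f=c['image'].shape[0]/2/np.tan(np.radians(c['fovy'])/2)
    d=np.array([(u-c['cx'])/f,(v-c['cy'])/f,1.]); return np.array(c['eye']),R.from_euler('xyz',c['orientation']).as_matrix()@d
def onz(c,u,v,z):
    e,d=ray(c,u,v); return e+d*(z-e[2])/d[2]
def proj(c,P):
    f=c['image'].shape[0]/2/np.tan(np.radians(c['fovy'])/2)
    q=(np.atleast_2d(P)-np.array(c['eye']))@R.from_euler('xyz',c['orientation']).as_matrix()
    return np.c_[c['cx']+f*q[:,0]/q[:,2],c['cy']+f*q[:,1]/q[:,2]]
def ld(f): return pickle.load(open('pics/'+f+'.pkl','rb'))
E
python3 - <<'E'
from h import *
np.set_printoptions(precision=4,suppress=True)
t=ld('top0.png'); s=ld('side0.png')
p1=lambda x,y:(370+x/6-.4,240+y/6-.4)
p2=lambda x,y:(190+x/5-.4,130+y/5-.4)
p3=lambda x,y:(290+x/3.3-.3,100+y/3.3-.3)
print('handle c',onz(t,*p1(290,220),.26))
a=onz(t,*p1(308,92),.255);b=onz(t,*p1(266,346),.255); print('ends',a,b,np.linalg.norm(a-b),np.degrees(np.arctan2(*(a-b)[1::-1])))
# arms direction: right arm (low) edges
for q in [((355,128),(570,175)),((330,315),(545,385))]:
    a=onz(t,*p1(*q[0]),.23);b=onz(t,*p1(*q[1]),.23);print('arm',a,b,np.degrees(np.arctan2(*(a-b)[1::-1])))
for n,top,base,sd in [('slot',(647,297),(647,320),(262,405)),('bell',(203,410),(206,428),(95,300))]:
    print(n,onz(t,*p2(*top),.16),onz(t,*p2(*base),.13),onz(s,*p3(*sd),.16))
for n,e in [('slotL',((575,290),(575,352))),('slotFront',((575,352),(720,343))),('bellL',((133,240),(134,458))),('bellR',((281,240),(281,457))),('bellFront',((134,460),(281,459))),('shelf',((0,166),(800,180)))]:
    z=.130 if n!='shelf' else .352
    a=onz(t,*p2(*e[0]),z);b=onz(t,*p2(*e[1]),z);print(n,a,b,np.degrees(np.arctan2(*(a-b)[1::-1])))
for n,u,v,z in [('filter',276,293,.085),('can',109,250,.17),('span1',180,262,0),('span2',202,322,0),('smallT',350,360,0),('shelf L',106,163,.35),('shelfR',413,165,.35)]: print(n,onz(t,u,v,z))
E
```

```text
handle c [ 0.4508 -0.3216  0.26  ]
ends [ 0.4965 -0.3307  0.255 ] [ 0.4078 -0.3128  0.255 ] 0.09047235306374804 -11.402826063923616
arm [ 0.4878 -0.3527  0.23  ] [ 0.4711 -0.4293  0.23  ] 77.7385571983449
arm [ 0.4209 -0.3411  0.23  ] [ 0.3965 -0.4164  0.23  ] 71.98902101017067
slot [ 0.6672 -0.1191  0.16  ] [ 0.6648 -0.1199  0.13  ] [ 0.6659 -0.1232  0.16  ]
bell [0.6115 0.0848 0.16  ] [0.6104 0.0876 0.13  ] [0.6128 0.0851 0.16  ]
slotL [ 0.6794 -0.0855  0.13  ] [ 0.6488 -0.0857  0.13  ] 0.32255192369207286
slotFront [ 0.6488 -0.0857  0.13  ] [ 0.6538 -0.1547  0.13  ] 94.13471915191472
bellL [0.7024 0.1253 0.13  ] [0.5957 0.1207 0.13  ] 2.435740827883685
bellR [0.703 0.055 0.13 ] [0.5966 0.0521 0.13  ] 1.564285494819145
bellFront [0.5947 0.1207 0.13  ] [0.5956 0.0521 0.13  ] 90.78278275185528
shelf [0.66   0.1382 0.352 ] [ 0.6575 -0.1743  0.352 ] 89.53376164669662
filter [ 0.432  -0.0189  0.085 ]
can [0.5188 0.3491 0.17  ]
span1 [0.5185 0.2319 0.    ]
span2 [0.367  0.1695 0.    ]
smallT [ 0.2737 -0.2007  0.    ]
shelf L [0.6587 0.2998 0.35  ]
shelfR [ 0.6607 -0.3002  0.35  ]
```

```bash
python3 - <<'E'
from h import *
np.set_printoptions(precision=3,suppress=True)
print(telemetry.get_tcp_rot())
t=np.radians(35); b=.2*np.array([np.sin(t),0,-np.cos(t)])
for y0 in [0,np.pi]:
    for n,p,o in [('grasp',(.451,-.3216,.245),(np.pi,0,np.radians(-12)+y0)),('above',(.451,-.3216,.4),(np.pi,0,np.radians(-12)+y0)),
      ('slotup',np.array([.684,-.12-.022,.2])-b,(np.pi,-t,y0)),('slot',np.array([.684,-.12-.022,.146])-b,(np.pi,-t,y0)),('slotopen',np.array([.615,-.142,.146])-b,(np.pi,-t,y0)),
      ('bell',np.array([.58,.086-.022,.146])-b,(np.pi,-t,y0)),('bellshut',np.array([.668,.064,.146])-b,(np.pi,-t,y0))]:
        if y0>0: o=(o[0],-o[1],o[2]) if n not in('grasp','above') else o
        print(n,R.from_euler('xyz',o).as_matrix()[:,2],inverse_kinematics(p,o))
E
```

```text
[-3.14   0.     0.372]
grasp [-0. -0. -1.] [ 0.528  0.387  0.013  1.81  -0.006  0.944 -1.237]
above [-0. -0. -1.] [ 0.55   0.25  -0.015  1.611  0.004  1.28  -1.246]
slotup [ 0.574 -0.    -0.819] [ 0.688  0.098 -0.473  2.032 -0.208  0.433 -1.177]
slot [ 0.574 -0.    -0.819] [ 0.595  0.165 -0.388  2.103 -0.239  0.297 -1.133]
slotopen [ 0.574 -0.    -0.819] [ 0.75   0.047 -0.469  2.234 -0.484  0.31  -0.862]
bell [ 0.574 -0.    -0.819] [ 0.746 -0.089 -1.024  2.326  0.335  0.29  -2.163]
bellshut [ 0.574 -0.    -0.819] [ 0.371  0.128 -0.693  2.166  0.741  0.372 -2.494]
grasp [ 0.  0. -1.] [ 1.027  0.465 -0.639  1.78   0.323  1.003  1.624]
above [ 0.  0. -1.] [ 1.035  0.313 -0.635  1.583  0.19   1.308  1.735]
slotup [ 0.574  0.    -0.819] [ 0.47   0.082 -0.242  2.043 -0.273  0.436  2.019]
slot [ 0.574  0.    -0.819] [ 0.473  0.154 -0.254  2.109 -0.323  0.301  2.085]
slotopen [ 0.574  0.    -0.819] [ 0.261  0.02   0.026  2.257 -0.55   0.317  2.335]
bell [ 0.574  0.    -0.819] [ 0.776 -0.091 -1.05   2.325  0.319  0.288  0.995]
bellshut [ 0.574  0.    -0.819] [ 0.357  0.126 -0.678  2.167  0.736  0.37   0.652]
```

```bash
python3 - <<'E'
from h import *
np.set_printoptions(precision=3,suppress=True)
for tl in (25,28,32,40):
    t=np.radians(tl); b=.2*np.array([np.sin(t),0,-np.cos(t)])
    for n,p in [('slot',np.array([.684,-.142,.146])-b),('bell',np.array([.58,.064,.146])-b),('bellshut',np.array([.668,.064,.146])-b)]:
        print(tl,n,inverse_kinematics(p,(np.pi,-t,0)))
bot.move_linear([.27,-.58,.40],vel=.25)
bot.movep([.43,-.33,.40],[np.pi,0,np.radians(-12)])
print(telemetry.get_time_s(),telemetry.get_joint_pos())
c=snap('wrist','w1.png');c=snap('top','t1.png');c=snap('side','s1.png')
E
```

```text
25 slot [ 0.484  0.235 -0.327  1.891 -0.002  0.597 -1.388]
25 bell [ 0.693  0.053 -0.99   2.121  0.299  0.59  -2.073]
25 bellshut [ 0.392  0.225 -0.715  1.948  0.449  0.642 -2.161]
28 slot [ 0.512  0.209 -0.34   1.957 -0.045  0.508 -1.341]
28 bell [ 0.885  0.016 -1.168  2.179  0.304  0.503 -2.084]
28 bellshut [ 0.351  0.183 -0.664  2.017  0.474  0.552 -2.202]
32 slot [ 0.557  0.18  -0.365  2.042 -0.131  0.387 -1.248]
32 bell [ 0.7   -0.052 -0.981  2.266  0.299  0.382 -2.111]
32 bellshut [ 0.101  0.118 -0.395  2.115  0.489  0.419 -2.25 ]
40 slot [ 0.266  0.126 -0.004  2.221 -0.98   0.201 -0.397]
40 bell None
40 bellshut None
2.0333 [ 0.618  0.23  -0.053  1.639  0.013  1.274 -1.22 ]
```

View pics/w1.png

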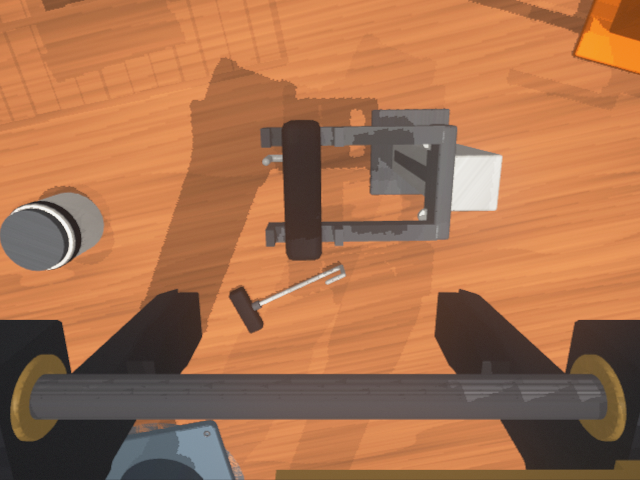

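View pics/s1.png

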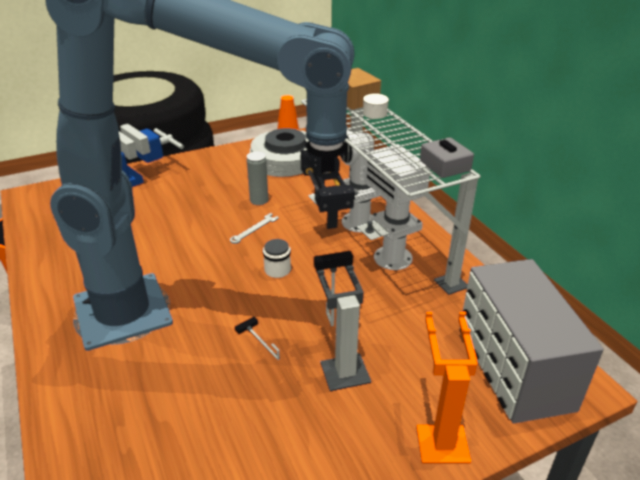

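The wrist view shows the big handle at about (302,190), running upright in the picture from row 121 to 259 across both grey arms. The small tool lies at (290,295) and the oil filter at (45,235).

```bash
python3 - <<'E'
from h import *
np.set_printoptions(precision=4,suppress=True)
c=ld('w1.png'); t=ld('top0.png')
for q in [(302.5,190),(302,122),(304,258)]: print('w',onz(c,*q,.26))
a=onz(c,302,122,.26)-onz(c,304,258,.26); print(np.degrees(np.arctan2(a[1],a[0])), np.linalg.norm(a))
for q in [((340,128),(455,128)),((340,240),(448,238))]:
    a=onz(c,*q[0],.23)-onz(c,*q[1],.23); print('arm',np.degrees(np.arctan2(a[1],a[0]))-90)
# arm centre lines at the middle z=.23, cross-plate front
print('arm centers',onz(c,270,137,.235),onz(c,275,234,.235))
# side triangulation of handle: 
s=ld('s1.png'); print('side',onz(s,334,259,.26))
print(onz(s,374,227,.16))
E
python3 - <<'E'
import cv2
s=cv2.imread('pics/s1.png');t=cv2.imread('pics/t1.png')
cv2.imwrite('pics/c4.png',cv2.resize(s[170:310,300:440],None,fx=5,fy=5,interpolation=cv2.INTER_CUBIC)[:600])
E
```

```text
w [ 0.4551 -0.3267  0.26  ]
w [ 0.4954 -0.3354  0.26  ]
w [ 0.4109 -0.3178  0.26  ]
-11.813450390331278 0.08624808785524492
arm -12.079714116754786
arm -10.97668729810718
arm centers [ 0.4899 -0.3116  0.235 ] [ 0.4243 -0.299   0.235 ]
side [ 0.4485 -0.339   0.26  ]
[ 0.6671 -0.1478  0.16  ]
```

View pics/c4.png

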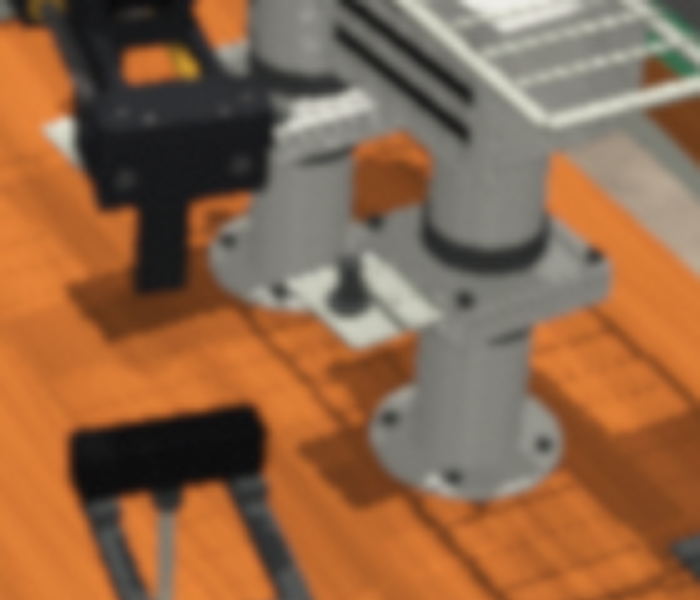

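```bash
python3 - <<'E'
from h import *
np.set_printoptions(precision=4,suppress=True)
bot.move_linear([.453,-.3245,.32],vel=.2)
c=snap('wrist','w2.png'); print(telemetry.get_eef_pos(),telemetry.get_time_s())
print(proj(c,[.453,-.3245,.26]), proj(c,telemetry.get_eef_pos()))
E
```

```text
[ 0.4532 -0.3254  0.3214] 2.8
[[317.1214 272.9498]] [[319.4582 339.507 ]]
```

View pics/w2.png

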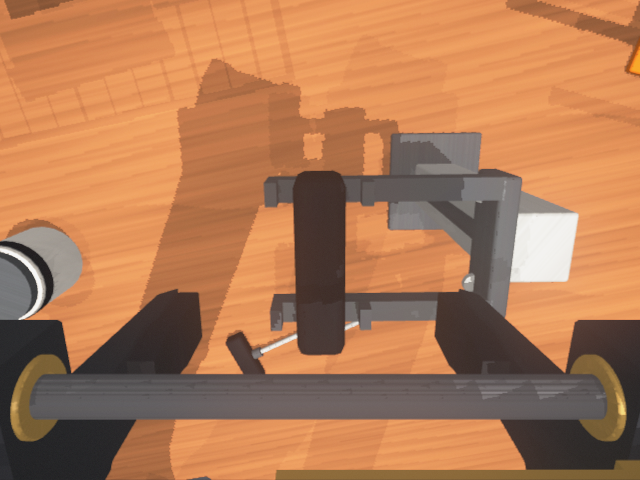

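The handle is now centred between the fingers at about (320,262), square to the jaws.

```bash
python3 - <<'E'
from h import *
np.set_printoptions(precision=4,suppress=True)
c=ld('w2.png')
a=onz(c,319.5,171,.257);b=onz(c,320.5,354,.257);print(a,b,(a+b)/2,np.linalg.norm(a-b),np.degrees(np.arctan2(*(a-b)[1::-1])))
a=onz(c,295,262,.257);b=onz(c,345.5,262,.257);print(np.linalg.norm(a-b))
# lips: outer lip and inner lip on each arm
for q in [(270,190),(368,190),(277,313),(365,314)]: print(onz(c,*q,.24))
E
```

```text
[ 0.4989 -0.3354  0.257 ] [ 0.4088 -0.3168  0.257 ] [ 0.4538 -0.3261  0.257 ] 0.09202995182812258 -11.657871310453896
0.023808404491496713
[ 0.4926 -0.3094  0.24  ]
[ 0.4826 -0.3562  0.24  ]
[ 0.4275 -0.2972  0.24  ]
[ 0.4172 -0.3429  0.24  ]
```

```bash
python3 - <<'E'
from h import *
np.set_printoptions(precision=4,suppress=True)
yaw=np.radians(-11.6)
hit=bot.move_linear([.4538,-.3261,.244],frame=[np.pi,0,yaw],vel=.1,force_limit=10)
bot.dwell(.2); print(hit,telemetry.get_eef_pos(),telemetry.get_contact_force())
effector.gripper_to(.0,60); print(telemetry.get_gripper_width(),telemetry.get_eef_pos(),telemetry.get_tcp_rot(),telemetry.get_contact_force(),telemetry.get_torque(),telemetry.get_time_s())
c=snap('wrist','w3.png')
E
```

```text
False [ 0.4541 -0.3263  0.2446] [ 0.0804 -0.6313  0.236 ]
0.023267884107223035 [ 0.4538 -0.3261  0.244 ] [ 3.1415 -0.     -0.2025] [-0.2405 -0.9409  0.7441] [-0.0167  0.0008  0.0226] 4.9
```

View pics/w3.png

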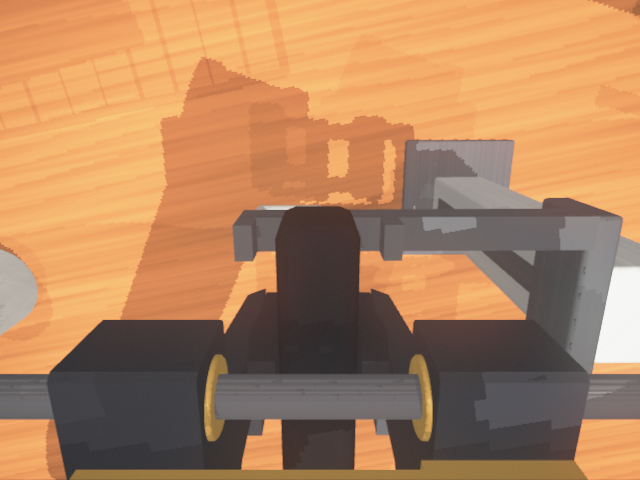

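```bash
cat >> h.py <<'E'
L=.199
def tfb(bar,tilt=32,yaw=1.5):
    t=np.radians(tilt);y=np.radians(yaw); o=[np.pi,-t,y]
    M=R.from_euler('xyz',o).as_matrix()
    hy=-M[:,1]; return np.array(bar)-L*M[:,2]-.022*hy, o
def bar_now():
    M=R.from_euler('xyz',telemetry.get_tcp_rot()).as_matrix()
    return np.array(telemetry.get_eef_pos())+L*M[:,2]-.022*M[:,1]
E
python3 - <<'E'
from h import *
np.set_printoptions(precision=4,suppress=True)
bot.move_linear([.4538,-.3261,.295],vel=.1); 
print(telemetry.get_contact_force(),telemetry.get_gripper_width())
bot.move_linear([.478,-.209,.31],vel=.2)
p,o=tfb([.62,-.1205,.20]); print(p,o)
bot.move_linear(p,frame=o,vel=.12)
bot.dwell(.1); print(bar_now(),telemetry.get_joint_pos(),telemetry.get_time_s())
for n in('wrist','top','side'): snap(n,n[0]+'4.png')
t=ld('t4.png'); print(proj(t,bar_now()),proj(ld('s4.png'),bar_now()),proj(ld('w4.png'),bar_now()))
E
python3 - <<'E'
import cv2
s=cv2.imread('pics/s4.png');t=cv2.imread('pics/t4.png')
a=cv2.resize(s[150:300,280:440],(640,600),interpolation=cv2.INTER_CUBIC);
cv2.imwrite('pics/c5.png',a)
a=cv2.resize(t[140:290,230:430],(800,600),interpolation=cv2.INTER_CUBIC);
cv2.imwrite('pics/c6.png',a)
E
```

```text
[ 0.1604 -0.8717 -1.9392] 0.02315966135511305
[ 0.5152 -0.1453  0.3688] [3.141592653589793, np.float64(-0.5585053606381855), np.float64(0.026179938779914945)]
[ 0.62   -0.1212  0.1997] [ 0.5018 -0.0036 -0.2143  2.0952 -0.3251  0.5377 -1.0217] 7.3917
[[320.1387 204.1108]] [[354.3281 213.843 ]] [[289.2434 208.0538]]
```

View pics/c5.png

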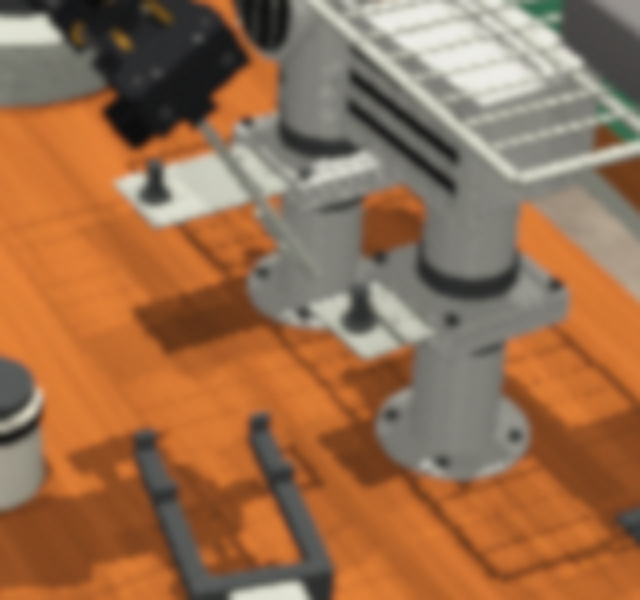

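View pics/c6.png

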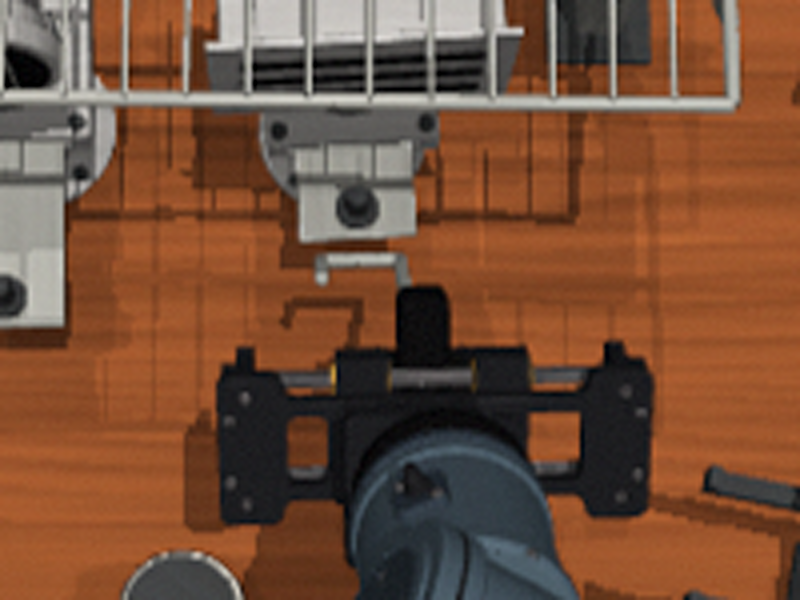

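View pics/w4.png

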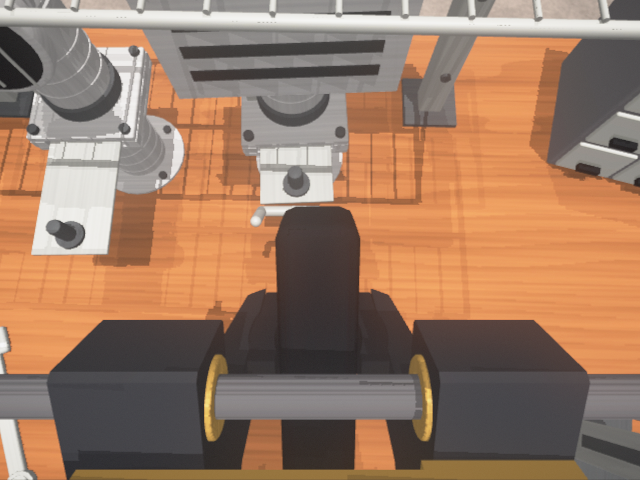

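The bar is seen in the top picture at (320,204), exactly where predicted, with the pin straight ahead at (319,190). The hook hasn't slipped, so I'll go over the pin, down behind it, and pull.

```bash
python3 - <<'E'
from h import *
np.set_printoptions(precision=4,suppress=True)
p,o=tfb([.6865,-.120,.190]); bot.move_linear(p,frame=o,vel=.12)
p,o=tfb([.6865,-.120,.147]); h=bot.move_linear(p,frame=o,vel=.06,force_limit=6)
bot.dwell(.1); f0=telemetry.get_contact_force(); print(h,bar_now(),f0)
for n in('wrist','side'): snap(n,n[0]+'5.png')
if not h:
    p,o=tfb([.645,-.120,.147]); h=bot.move_linear(p,frame=o,vel=.05,force_limit=10)
    print(h,bar_now(),telemetry.get_contact_force()-f0,telemetry.get_time_s())
    for n in('wrist','side','top'): snap(n,n[0]+'6.png')
E
python3 - <<'E'
import cv2,numpy as np
s=cv2.imread('pics/s6.png');t=cv2.imread('pics/t6.png');w=cv2.imread('pics/w6.png')
r=lambda i:cv2.resize(i,(400,300),interpolation=cv2.INTER_CUBIC)
cv2.imwrite('pics/c7.png',np.vstack([np.hstack([r(cv2.imread('pics/s5.png')[165:265,300:433]),r(s[165:265,300:433])]),np.hstack([r(t[140:240,230:363]),r(w)])]))
E
```

```text
False [ 0.687  -0.1202  0.1477] [-0.088   0.8623 -1.7651]
False [ 0.6452 -0.1197  0.1471] [ 1.6605 -1.9179  1.3751] 10.3
```

View pics/c7.png

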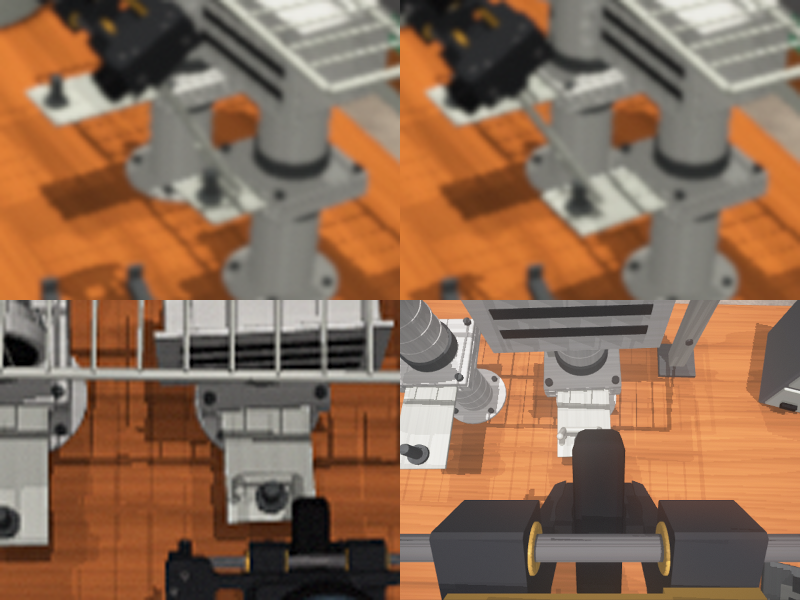

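The pin is hooked inside the J and the slot slide is coming out. I'll keep pulling to the stop.

```bash
python3 - <<'E'
from h import *
np.set_printoptions(precision=4,suppress=True)
f0=telemetry.get_contact_force()
for x in (.628,.622,.617,.612,.607,.602):
    p,o=tfb([x,-.120,.147]); h=bot.move_linear(p,frame=o,vel=.04,force_limit=7)
    f=telemetry.get_contact_force(); print(x,h,bar_now(),f-f0,telemetry.get_time_s())
    if h or (f-f0)[0]>5: break
for n in('wrist','side','top'): snap(n,n[0]+'7.png')
print(proj(ld('t7.png'),bar_now()))
E
python3 - <<'E'
import cv2,numpy as np
s=cv2.imread('pics/s7.png');t=cv2.imread('pics/t7.png');w=cv2.imread('pics/w7.png')
r=lambda i:cv2.resize(i,(400,300),interpolation=cv2.INTER_CUBIC)
cv2.imwrite('pics/c8.png',np.vstack([np.hstack([r(s[165:265,300:433]),r(t[140:240,200:333])]),np.hstack([r(w),r(w[80:260,160:400])])]))
E
```

```text
0.628 False [ 0.6278 -0.12    0.1471] [-0.3511 -0.151   0.9789] 11.025
0.622 False [ 0.622  -0.12    0.1472] [-0.3448 -0.2481  1.3894] 11.325
0.617 False [ 0.6175 -0.1201  0.1476] [1.4924 0.1156 2.4627] 11.6
0.612 True [ 0.613  -0.1199  0.1476] [1.6432 1.0744 2.2228] 11.8083
[[319.1046 212.7328]]
```

View pics/c8.png

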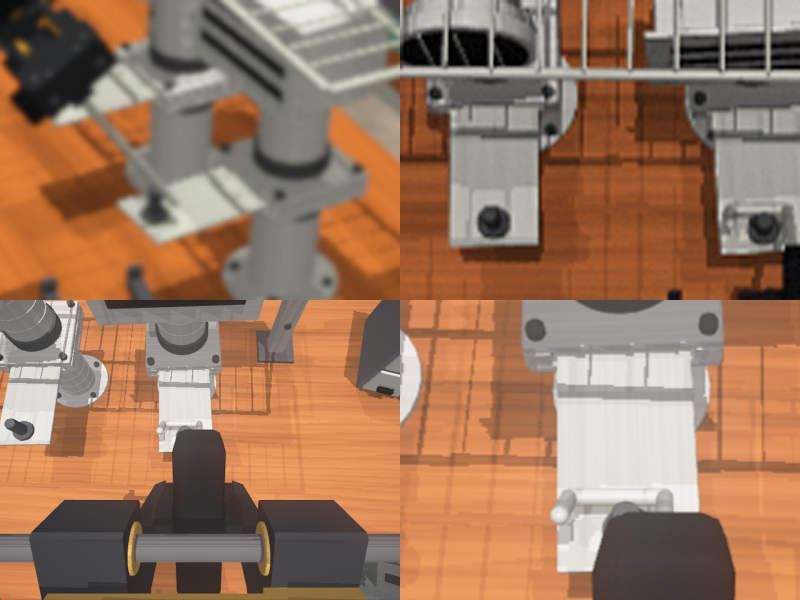

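```bash
python3 - <<'E'
from h import *
np.set_printoptions(precision=4,suppress=True)
t=ld('t7.png'); a=onz(t,319.4,189.6,.16)
k=3.007
# blade front-corners before/after (z .13)
b0=onz(t,*(190+576/5-.4,130+352/5-.4),.13); b1=onz(t,*(190+718/5-.4,130+344/5-.4),.13)
img=cv2.resize(t['image'][180:240,290:350],None,fx=10,fy=10,interpolation=cv2.INTER_CUBIC); cv2.imwrite('pics/c9.png',img[:,:,::-1])
img=cv2.resize(ld('top0.png')['image'][180:240,290:350],None,fx=10,fy=10,interpolation=cv2.INTER_CUBIC); cv2.imwrite('pics/c10.png',img[:,:,::-1])
cv2.imwrite('pics/c11.png',np.hstack([cv2.imread('pics/c9.png'),cv2.imread('pics/c10.png')])[:, :][::1, ::1] if 0 else cv2.resize(np.hstack([cv2.imread('pics/c10.png'),cv2.imread('pics/c9.png')]),(800,400)))
print(b0,b1)
E
```

```text
[ 0.6488 -0.0862  0.13  ] [ 0.6533 -0.1538  0.13  ]
```

View pics/c11.png

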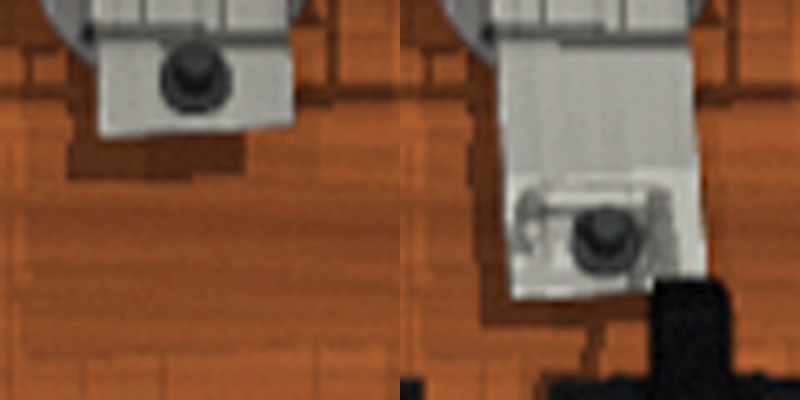

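```bash
python3 - <<'E'
from h import *
np.set_printoptions(precision=4,suppress=True)
t=ld('t7.png'); a=onz(t,319.25,190.5,.16);b=onz(t,320.45,214.5,.16);print(a,b)
a=onz(t,290+100/6.667,180+137/6.667,.13);b=onz(t,290+113/6.667,180+298/6.667,.13);print(a,b)
for x in (.610,.606,.602):
    p,o=tfb([x,-.1205,.147]); h=bot.move_linear(p,frame=o,vel=.03,force_limit=12); bot.dwell(.1)
    print(x,h,bar_now(),telemetry.get_contact_force(),telemetry.get_torque(),telemetry.get_time_s())
    if h: break
snap('top','t8.png');snap('wrist','w8.png')
t=ld('t8.png');img=cv2.resize(t['image'][180:240,290:350],None,fx=10,fy=10,interpolation=cv2.INTER_CUBIC); cv2.imwrite('pics/c12.png',img[:,:,::-1])
E
```

```text
[ 0.6636 -0.1197  0.16  ] [ 0.6061 -0.1225  0.16  ]
[ 0.6474 -0.0866  0.13  ] [ 0.5886 -0.0916  0.13  ]
0.61 False [ 0.6103 -0.1204  0.1472] [ 2.9384  0.6233 -0.6569] [ 0.1439 -0.5464  0.0339] 12.3083
0.606 False [ 0.6062 -0.1205  0.1471] [ 2.38    0.1962 -0.9294] [ 0.117  -0.4977  0.0033] 12.6917
0.602 False [ 0.6022 -0.1206  0.1472] [ 2.4762 -0.2753 -1.0382] [ 0.101  -0.5248 -0.0321] 13.075
```

View pics/c12.png

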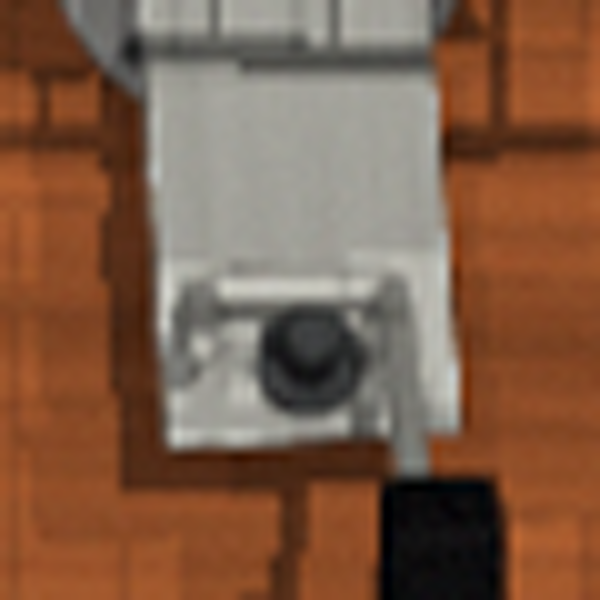

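```bash
python3 - <<'E'
from h import *
np.set_printoptions(precision=4,suppress=True)
t=ld('t8.png')
f=lambda u,v,z:onz(t,290+u/10-.4,180+v/10-.4,z)
print('pin top',f(307,345,.16),'pinbase',f(310,375,.13),'bar',f(300,290,.147),'frame edge',f(290,40,.141),f(290,60,.13))
print(proj(t,bar_now()),proj(t,telemetry.get_eef_pos()))
b=ld('top0.png');img=cv2.resize(t['image'][150:230,200:340],None,fx=5.7,fy=5.7,interpolation=cv2.INTER_CUBIC); cv2.imwrite('pics/c13.png',img[:,:,::-1])
E
```

```text
pin top [ 0.607  -0.1221  0.16  ] pinbase [ 0.6072 -0.1237  0.13  ] bar [ 0.6235 -0.1209  0.147 ] frame edge [ 0.6862 -0.1187  0.141 ] [ 0.6847 -0.119   0.13  ]
[[319.4603 217.4566]] [[334.3048 248.9863]]
```

View pics/c13.png

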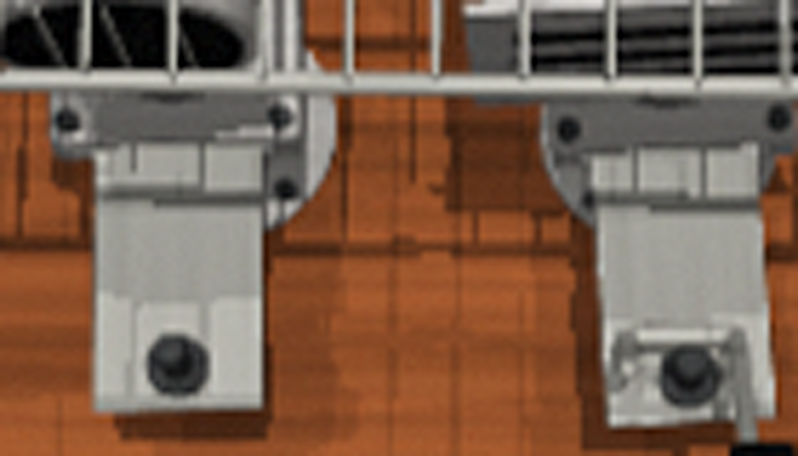

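View pics/w8.png

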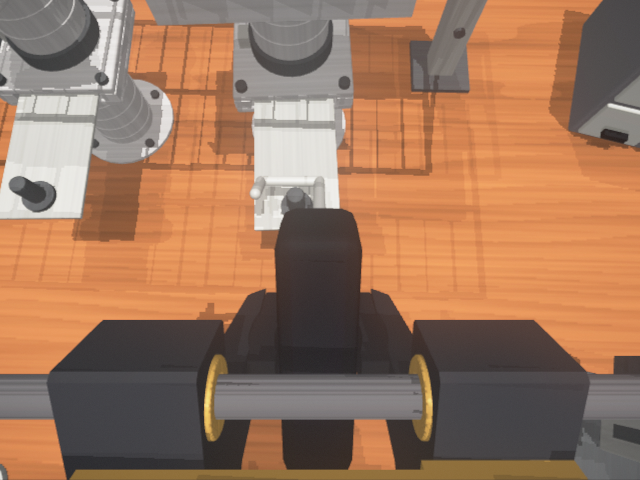

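The slot pin now stands at x≈0.607 (shut would be about 0.674), a little further out than the bell pin, and it stopped moving while the pull continued, so it is at its stop. The hook turned a few degrees in the grip when the stop was met. I'll unhook and measure that lean while hovering near the bell pin.

```bash
cat >> h.py <<'E'
def tf2(bar,lean,slip,yaw=1.5):
    t=np.radians(lean);y=np.radians(yaw)
    M=R.from_euler('xyz',[np.pi,-t,y]).as_matrix()
    return np.array(bar)-L*M[:,2]+.022*M[:,1],[np.pi,-np.radians(lean-slip),y]
def bar2(slip):
    r=list(telemetry.get_tcp_rot()); T=R.from_euler('xyz',r)
    M=(T*R.from_euler('y',np.radians(slip))).as_matrix()
    Mb=(T*R.from_euler('y',np.radians(-slip))).as_matrix()
    M=M if M[2,2]>Mb[2,2] else Mb
    return np.array(telemetry.get_eef_pos())+L*M[:,2]-.022*M[:,1]
E
python3 - <<'E'
from h import *
np.set_printoptions(precision=4,suppress=True)
p=np.array(telemetry.get_eef_pos())
bot.move_linear(p+[.014,0,0],vel=.05); bot.move_linear(p+[.014,0,.06],vel=.12)
print('free',telemetry.get_contact_force())
p,o=tf2([.56,.089,.20],35,5); print(p,o)
bot.move_linear(p,frame=o,vel=.15); bot.dwell(.1)
print(telemetry.get_joint_pos(),telemetry.get_time_s(), bar2(5), bar2(0))
for n in('wrist','side','top'): snap(n,n[0]+'9.png')
for s in (0,3,5,7): print(s,proj(ld('t9.png'),bar2(s)),proj(ld('s9.png'),bar2(s)))
t=ld('t9.png');img=cv2.resize(t['image'][180:280,190:330],None,fx=5.7,fy=5.7,interpolation=cv2.INTER_CUBIC); cv2.imwrite('pics/c14.png',img[:,:,::-1])
t=ld('s9.png');img=cv2.resize(t['image'][150:250,270:410],None,fx=5.7,fy=5.7,interpolation=cv2.INTER_CUBIC); cv2.imwrite('pics/c15.png',img[:,:,::-1])
E
```

```text
free [ 0.1    -0.4616 -1.892 ]
[0.4465 0.064  0.363 ] [3.141592653589793, np.float64(-0.5235987755982988), np.float64(0.026179938779914945)]
[ 0.4697 -0.1966 -0.6941  2.2302 -0.0286  0.5502 -1.7729] 15.975 [0.5601 0.0884 0.1999] [0.5454 0.0881 0.1906]
0 [[225.687  237.1013]] [[296.8844 186.2708]]
3 [[225.3547 232.665 ]] [[299.6358 183.9211]]
5 [[225.1139 229.7396]] [[301.417  182.2917]]
7 [[224.8577 226.8423]] [[303.1538 180.6135]]
```

View pics/c14.png

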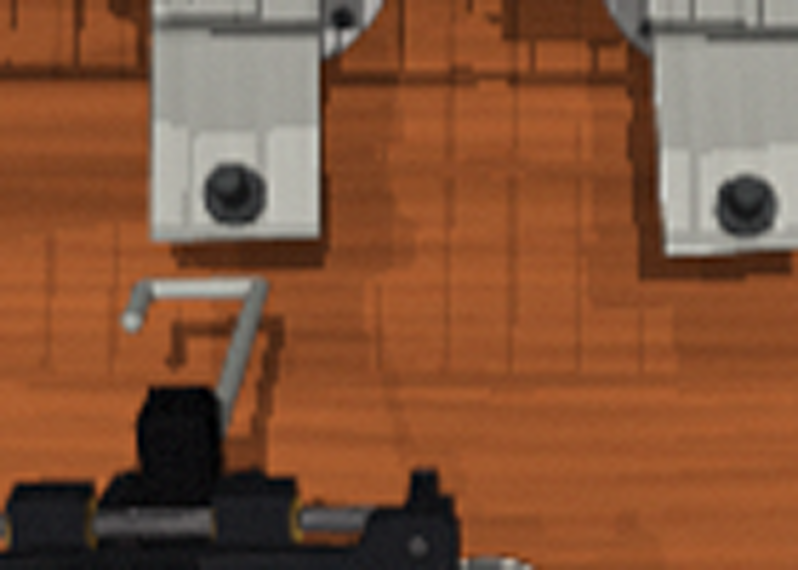

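View pics/c15.png

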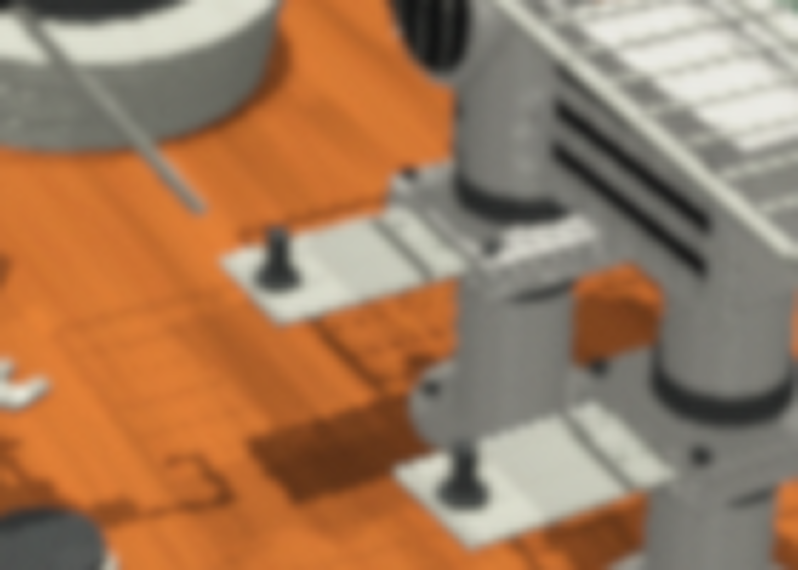

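The top view shows the bar at (225,231), which matches a slip of about 4.5°. It is straight in front of the bell pin at (231,213). Next I'll lower it and push.

```bash
python3 - <<'E'
from h import *
np.set_printoptions(precision=4,suppress=True)
S=4.6; Ln=S+30
p,o=tf2([.585,.089,.20],Ln,S); bot.move_linear(p,frame=o,vel=.15)
p,o=tf2([.585,.089,.148],Ln,S); h=bot.move_linear(p,frame=o,vel=.08,force_limit=8)
print(h,bar2(S),telemetry.get_contact_force())
if not h:
  for x in (.605,.63,.65):
    p,o=tf2([x,.089,.148],Ln,S); h=bot.move_linear(p,frame=o,vel=.05,force_limit=12)
    print(x,h,bar2(S),telemetry.get_contact_force(),telemetry.get_torque(),telemetry.get_time_s())
    if h: break
for n in('wrist','side','top'): snap(n,n[0]+'10.png')
print(proj(ld('t10.png'),bar2(S)))
t=ld('t10.png');img=cv2.resize(t['image'][150:250,190:330],None,fx=5.7,fy=5.7,interpolation=cv2.INTER_CUBIC); cv2.imwrite('pics/c16.png',img[:,:,::-1])
E
```

```text
False [0.5851 0.0891 0.1483] [-0.0627  0.2999 -1.0748]
0.605 False [0.6047 0.089  0.1478] [-0.4168  0.1988 -2.2608] [0.0422 0.8466 0.0424] 17.8
0.63 False [0.6297 0.0891 0.1478] [-0.5954  0.5343 -1.9017] [0.1267 0.9877 0.0438] 18.45
0.65 False [0.6501 0.089  0.1478] [-0.543   0.0416 -2.6333] [0.052  0.9119 0.0678] 19.0
[[229.772  196.8128]]
```

View pics/c16.png

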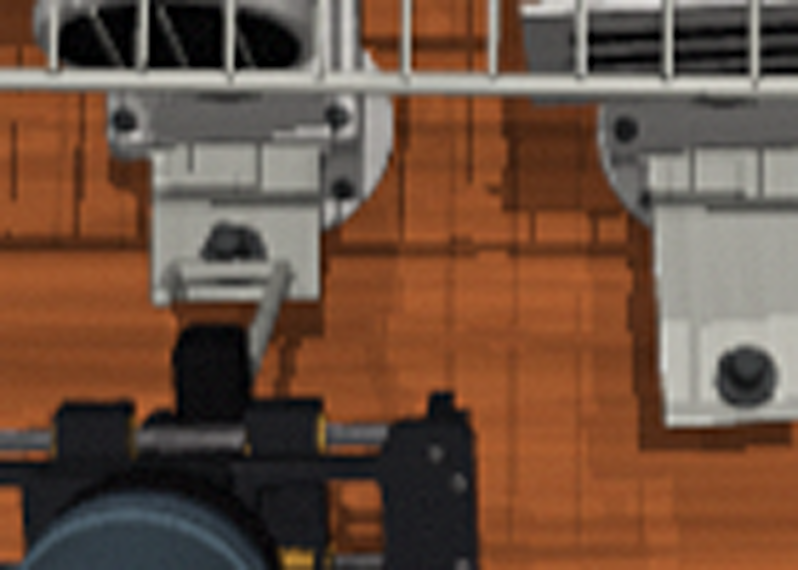

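View pics/w10.png

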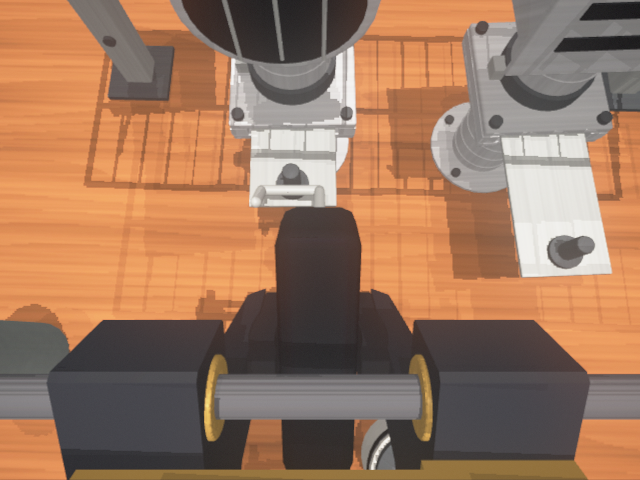

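The bell pin, now at (231,191), is moving in ahead of the bar with no slip. I'll keep on to the stop.

```bash
python3 - <<'E'
from h import *
np.set_printoptions(precision=4,suppress=True)
S=4.6; Ln=S+30
for x in (.658,.662,.666,.670):
    p,o=tf2([x,.089,.150],Ln,S); h=bot.move_linear(p,frame=o,vel=.04,force_limit=12); bot.dwell(.1)
    snap('top','t11_%d.png'%(x*1000))
    print(x,h,bar2(S),telemetry.get_contact_force(),telemetry.get_torque(),telemetry.get_time_s())
    if h: break
for n in('wrist','side'): snap(n,n[0]+'11.png')
I=[]
for q in (658,662,666,670):
    try: t=ld('t11_%d.png'%q)
    except Exception: continue
    I.append(cv2.resize(t['image'][165:215,205:255],None,fx=8,fy=8,interpolation=cv2.INTER_CUBIC)[:,:,::-1]); last=q
I=I[-4:]; cv2.imwrite('pics/c17.png',np.vstack([np.hstack(I[:2]),np.hstack(I[2:])])[:600] if len(I)==4 else np.hstack(I)[:, :800])
print(len(I),proj(t,bar2(S)))
E
```

```text
0.658 False [0.6578 0.0888 0.1498] [-0.8031  0.2366 -1.609 ] [-0.1101  1.2091  0.0004] 19.6583
0.662 False [0.662 0.089 0.15 ] [-1.1512 -0.707  -2.5095] [-0.1287  1.2484  0.0901] 20.0583
0.666 False [0.666  0.0891 0.15  ] [-1.109   0.4873 -2.778 ] [-0.0409  1.2419  0.0262] 20.4583
0.67 False [0.6696 0.0889 0.1496] [-2.2954  0.329  -4.1173] [-0.0184  1.6863  0.1035] 20.8583
4 [[229.8956 188.4902]]
```

View pics/c17.png

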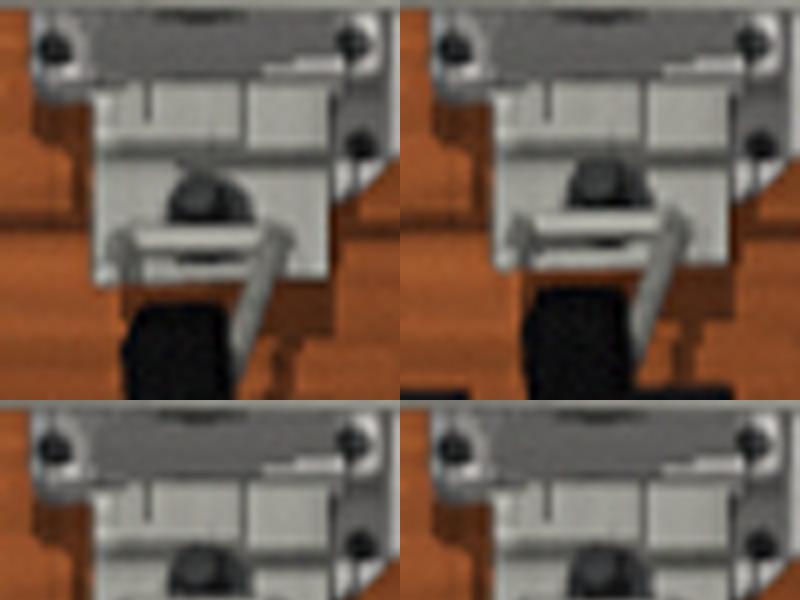

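View pics/w11.png

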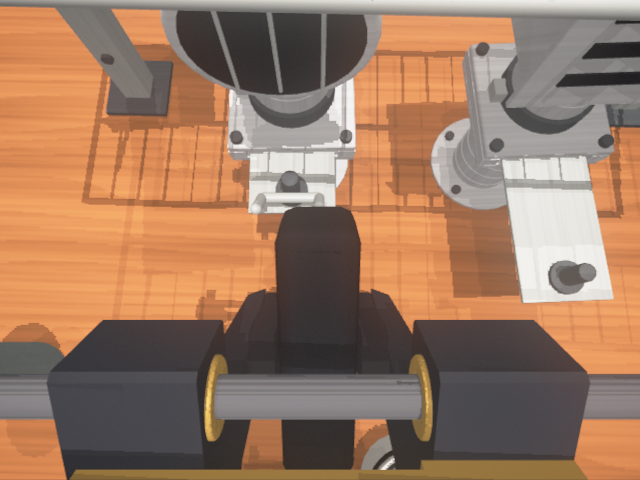

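```bash
python3 - <<'E'
from h import *
np.set_printoptions(precision=4,suppress=True)
I=[cv2.resize(ld('t11_%d.png'%q)['image'][175:210,208:251],None,fx=9,fy=9,interpolation=cv2.INTER_CUBIC)[:288,:,::-1] for q in(662,666,670)]
I.append(cv2.resize(ld('top0.png')['image'][175:210,298:341],None,fx=9,fy=9,interpolation=cv2.INTER_CUBIC)[:288,:,::-1])
cv2.imwrite('pics/c18.png',np.vstack([np.hstack(I[:2]),np.hstack(I[2:])]))
E
```

```text
(no output)
```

View pics/c18.png

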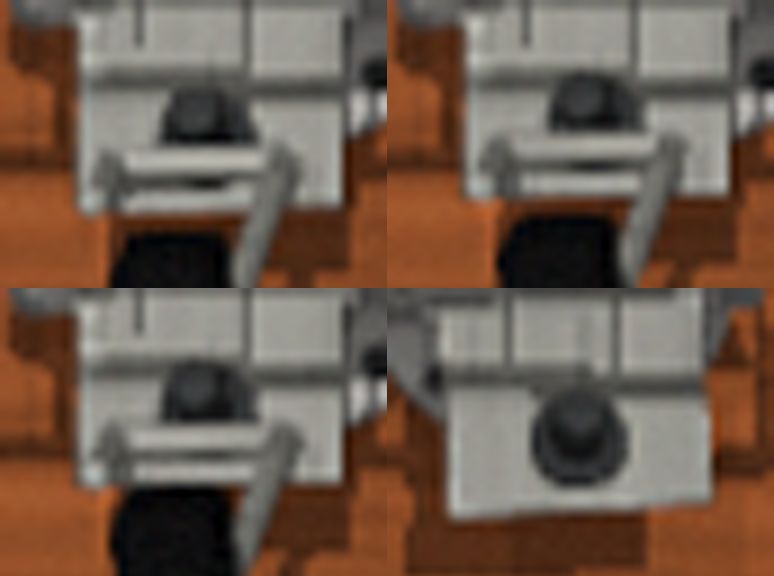

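Between the last two steps (0.666 and 0.670) the blade edge didn't move and the force rose, so the bell slide is at its stop. It also sits nearer its frame than the slot slide did at the start. I'll back off, lift, and go to the hanger side with the hook about upright.

```bash
python3 - <<'E'
from h import *
np.set_printoptions(precision=4,suppress=True)
p=np.array(telemetry.get_eef_pos())
bot.move_linear(p+[-.02,0,.004],vel=.08); bot.move_linear(p+[-.03,0,.05],vel=.12)
print('free',telemetry.get_contact_force())
yaw=np.radians(-11.6)
bot.move_linear([.45,.02,.37],frame=[np.pi,np.radians(-15),np.radians(-4)],vel=.2)
bot.move_linear([.478,-.205,.33],frame=[np.pi,np.radians(3.5),yaw],vel=.2); bot.dwell(.2)
print(telemetry.get_eef_pos(),telemetry.get_tcp_rot(),telemetry.get_time_s())
for n in('wrist','side','top'): snap(n,n[0]+'12.png')
t=ld('t12.png');img=cv2.resize(t['image'][150:250,200:333],None,fx=6,fy=6,interpolation=cv2.INTER_CUBIC); cv2.imwrite('pics/c19.png',img[:,:,::-1])
E
```

```text
free [-0.4468 -0.3434 -1.5954]
[ 0.478  -0.2043  0.3304] [ 3.1412  0.0604 -0.2012] 24.0083
```

View pics/c19.png

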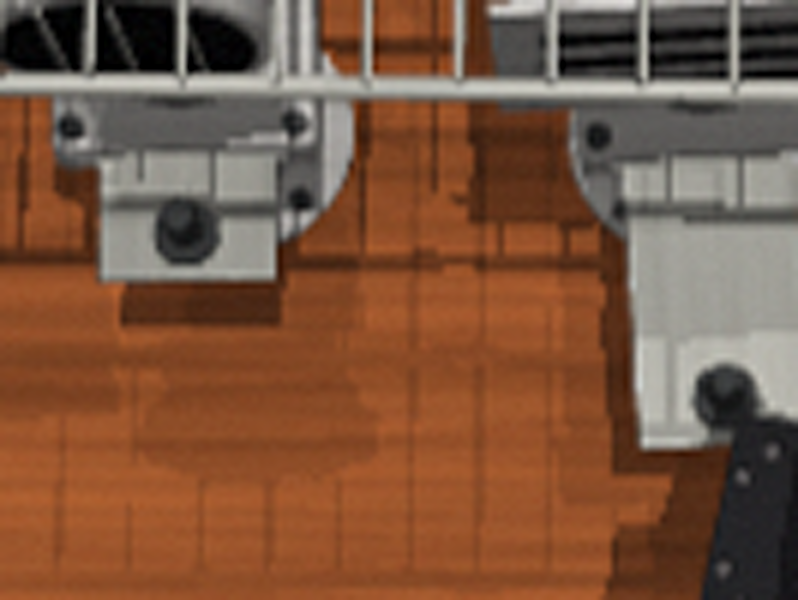

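View pics/s12.png

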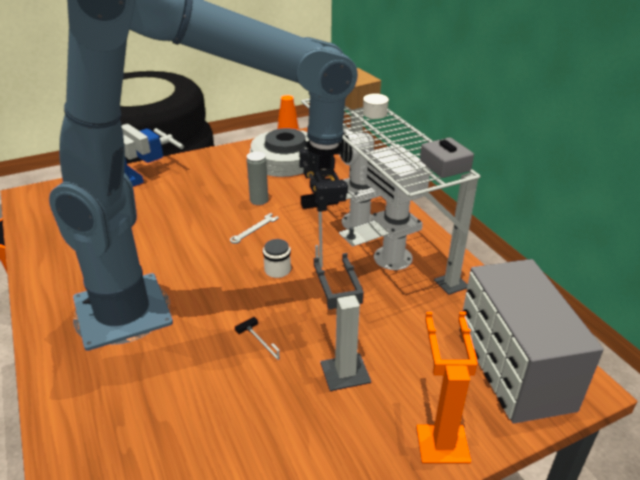

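View pics/w12.png

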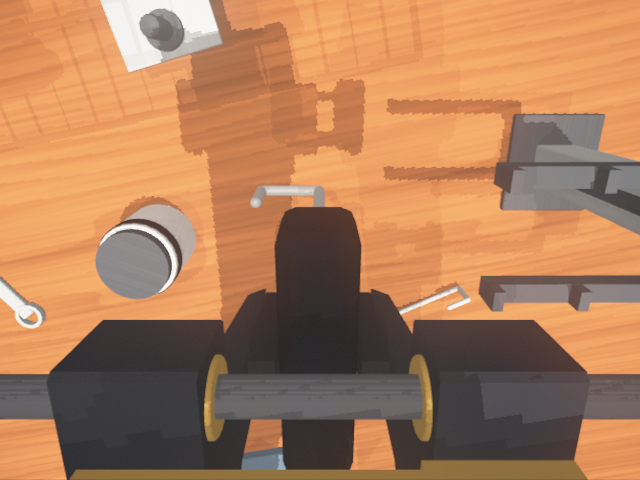

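```bash
python3 - <<'E'
from h import *
np.set_printoptions(precision=3,suppress=True)
w=ld('w12.png');s=ld('s12.png')
P=np.array(telemetry.get_eef_pos());rot=telemetry.get_tcp_rot()
for slip in (-1,0,1,2,3,4,5,6):
    M=R.from_euler('xyz',[np.pi,rot[1]-np.radians(slip),rot[2]]).as_matrix()
    b=P+L*M[:,2]-.022*M[:,1]; r=P+L*M[:,2]; print(slip,proj(w,b),proj(s,r),proj(s,P))
img=cv2.resize(w['image'][160:240,230:350],None,fx=5,fy=5,interpolation=cv2.INTER_CUBIC)
img2=cv2.resize(s['image'][180:280,290:390],None,fx=6,fy=6,interpolation=cv2.INTER_CUBIC)
cv2.imwrite('pics/c20.png',img[:,:,::-1]);cv2.imwrite('pics/c21.png',img2[:,:,::-1])
E
```

```text
-1 [[290.401 211.919]] [[313.83 267.14]] [[319.846 200.01 ]]
0 [[290.325 207.545]] [[315.161 267.006]] [[319.846 200.01 ]]
1 [[290.244 203.162]] [[316.492 266.852]] [[319.846 200.01 ]]
2 [[290.158 198.769]] [[317.823 266.68 ]] [[319.846 200.01 ]]
3 [[290.066 194.365]] [[319.153 266.489]] [[319.846 200.01 ]]
4 [[289.969 189.95 ]] [[320.482 266.28 ]] [[319.846 200.01 ]]
5 [[289.866 185.521]] [[321.81  266.052]] [[319.846 200.01 ]]
6 [[289.758 181.078]] [[323.136 265.806]] [[319.846 200.01 ]]
```

View pics/c20.png

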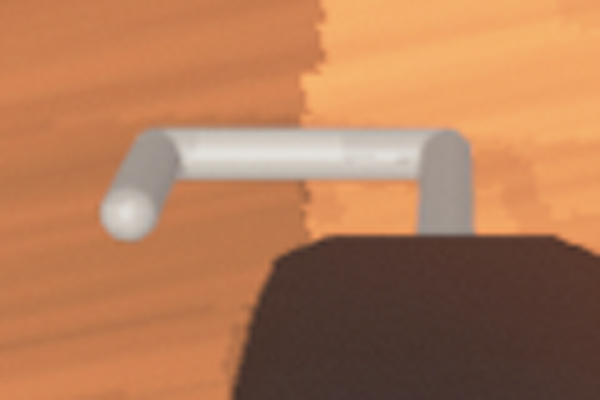

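View pics/c21.png

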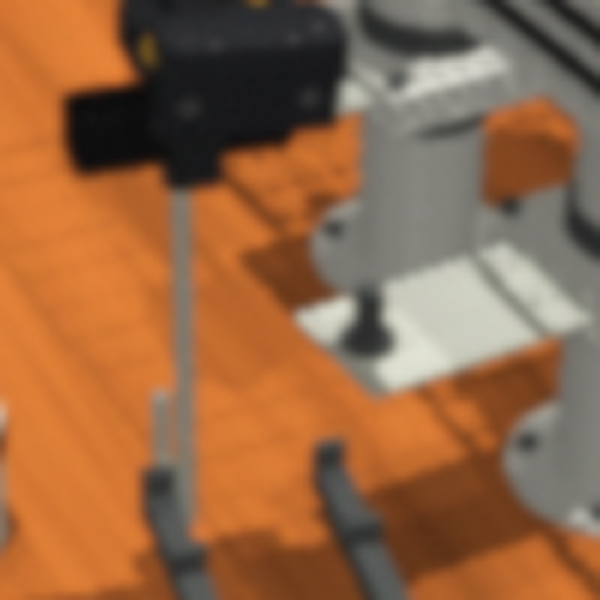

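Slip is about 3.8°, so the hook stands upright within about 0.3°. Hanging it now.

```bash
python3 - <<'E'
from h import *
np.set_printoptions(precision=4,suppress=True)
o=[np.pi,np.radians(3.75),np.radians(-11.6)]
bot.move_linear([.478,-.209,.30],frame=o,vel=.1)
bot.move_linear([.4538,-.3261,.30],frame=o,vel=.12)
bot.move_linear([.4538,-.3261,.262],frame=o,vel=.1)
bot.dwell(.1); f0=telemetry.get_contact_force()
for z in (.256,.252,.249,.247,.2455,.244):
    h=bot.move_linear([.4538,-.3261,z],frame=o,vel=.03); bot.dwell(.1)
    f=telemetry.get_contact_force()-f0; print(z,telemetry.get_eef_pos(),f)
    if f[2]>3: break
print(telemetry.get_time_s())
for n in('wrist','side','top'): snap(n,n[0]+'13.png')
s=ld('s13.png');img2=cv2.resize(s['image'][220:320,280:380],None,fx=6,fy=6,interpolation=cv2.INTER_CUBIC);cv2.imwrite('pics/c22.png',img2[:,:,::-1])
E
```

```text
0.256 [ 0.4538 -0.3261  0.2561] [0.688  0.9516 0.2982]
0.252 [ 0.4538 -0.3261  0.252 ] [ 0.7725  0.0973 -0.6998]
0.249 [ 0.4538 -0.3261  0.249 ] [-0.      0.851   0.0285]
0.247 [ 0.4538 -0.3261  0.247 ] [ 0.5001  0.4246 -0.2848]
0.2455 [ 0.4538 -0.3261  0.2455] [ 0.2373  0.5013 -0.4582]
0.244 [ 0.4541 -0.3262  0.2444] [ 0.7296 -0.0318  4.0017]
28.625
```

View pics/c22.png

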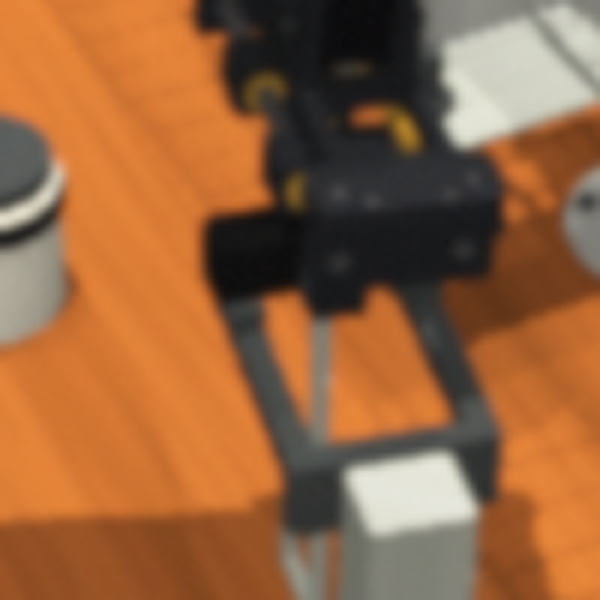

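View pics/w13.png

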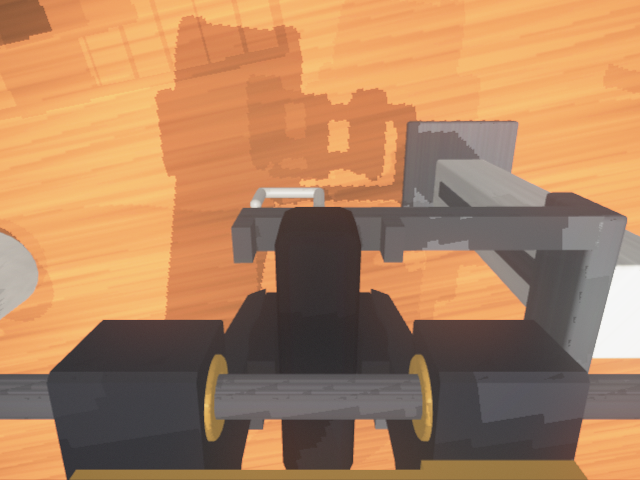

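The handle sits between the lips on both arms with contact force at the expected height. Releasing.

```bash
python3 - <<'E'
from h import *
np.set_printoptions(precision=4,suppress=True)
effector.gripper_to(.07); bot.dwell(.2)
snap('wrist','w14.png')
p=np.array(telemetry.get_eef_pos()); bot.move_linear(p+[.0,0,.10],vel=.12)
bot.move_linear(p+[-.06,-.02,.14],frame=[np.pi,0,np.radians(-11.6)],vel=.2)
bot.dwell(.3); print(telemetry.get_contact_force(),telemetry.get_time_s())
for n in('wrist','side','top'): snap(n,n[0]+'15.png')
E
```

```text
[ 0.1983 -0.5778 -0.6618] 31.65
```

View pics/w15.png

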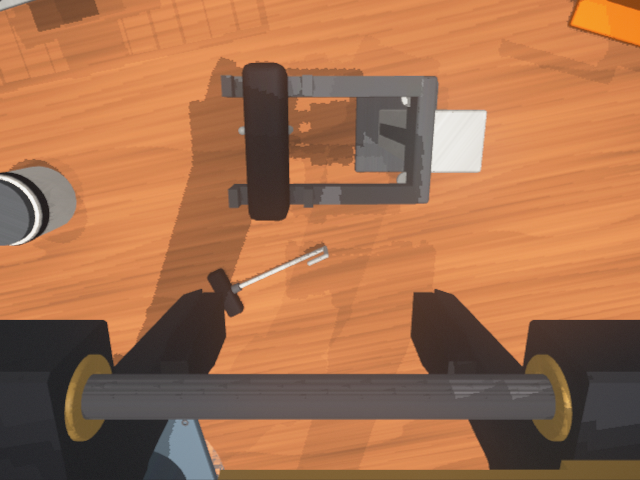

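View pics/s15.png

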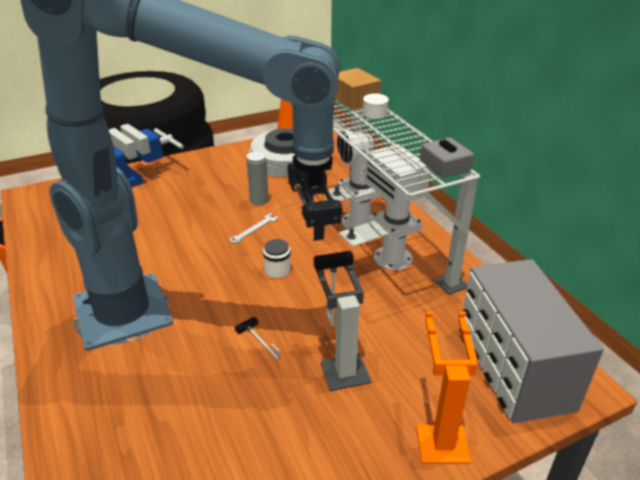

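View pics/t15.png

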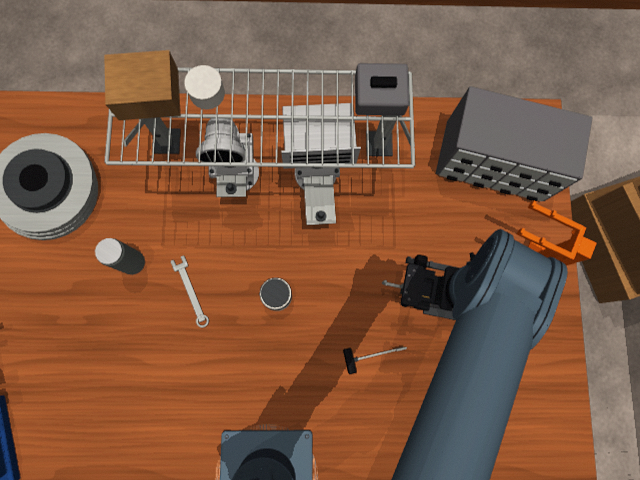

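The hook hangs on the grey hanger with its handle across both arms. The bystanders sit at the same pixels as at the start: filter (276,293), can (109,250), spanner (190,292). One last numeric check of the slides and handle.

```bash
python3 - <<'E'
from h import *
np.set_printoptions(precision=4,suppress=True)
a=ld('top0.png');b=ld('t15.png');w=ld('w15.png')
I=[cv2.resize(c['image'][178:228,x:x+50],None,fx=8,fy=8,interpolation=cv2.INTER_CUBIC)[:300 if 0 else 400,:,::-1] for c,x in((a,207),(b,295))]
cv2.imwrite('pics/c23.png',np.hstack(I))
I=[cv2.resize(c['image'][178:228,x:x+50],None,fx=8,fy=8,interpolation=cv2.INTER_CUBIC)[:,:,::-1] for c,x in((b,207),(a,295))]
cv2.imwrite('pics/c24.png',np.hstack(I))
p=onz(w,265,63,.257);q=onz(w,267,219,.257);print((p+q)/2,np.degrees(np.arctan2(*(p-q)[1::-1])))
E
```

```text
[ 0.4528 -0.3263  0.257 ] -12.731690584996594
```

View pics/c23.png

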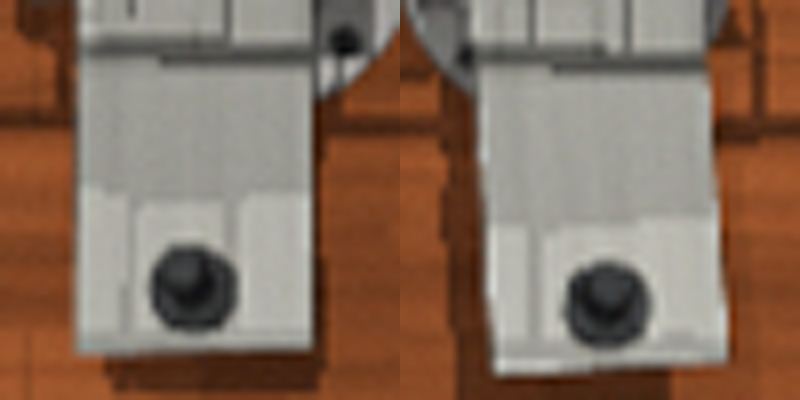

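View pics/c24.png

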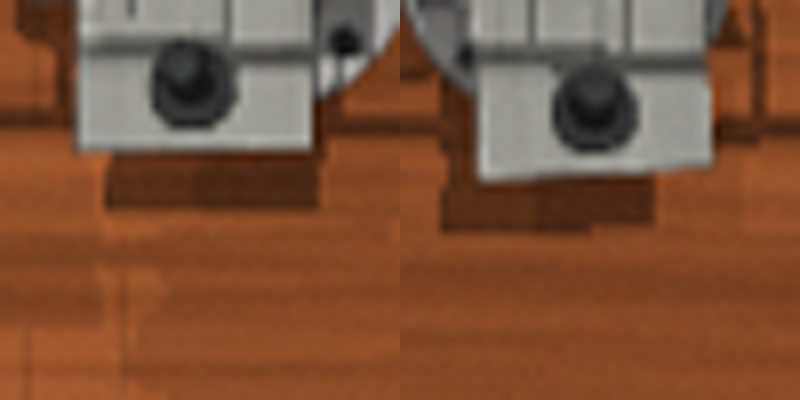

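```bash
python3 - <<'E'
from h import *
job_done(); print(telemetry.get_time_s())
E
```

```text
the job is handed in; nothing more can be done
the job is handed in; nothing more can be done
```

The suction is changed over: the slotted hood's gate is drawn open, the bell-mouth's is shut, and the hook is back on the grey hanger. I handed the job in about 32 s into the 64 s allowed; no verdict is reported.

- **Sequence:** I pulled the slotted slide out until it stopped, then pushed the bell slide in until it stopped. Only the hook touched the slides, so at least one gate was open throughout.
- **Slotted slide:** It moved about 58 mm, and judged against the gate frame it now stands about 62 mm open (0.058 m needed). I take this as its end stop, because a pull of 2.4–2.9 N no longer moved it, while about 1.5 N had slid it.
- **Bell slide:** It moved about 60 mm in and sits against its stop. The blade did not move on the last push step while the force rose.
- **Hook:** The handle lies across both arms about 2 mm from my estimate of the rest point and within about 1–2° of square. The fingers are well clear of everything.
- **Bystanders:** The can, filter and spanner are at the same pixels as at the start.

**Discrepancies:**
- The hook turned about 5° in the grip when the slotted slide met its stop. I measured this in the pictures and allowed for it when pushing and hanging.
- My camera positions disagreed by up to 5 mm early on, so the slide readings are only good to about 3 mm.

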